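# Drag the dropped ring out from under the display riser

### The arm

A 6-joint arm with a two-finger parallel gripper is mounted at the origin on the work surface. World frame = base frame: x ahead of the robot, y to its left, z up, the work surface at z = 0. Lengths are in mm, angles in rad, forces in N, time in s.
With the tool pointing down it reaches from about 275 to 825 mm from the base axis. Payload 4.9 kg.
Tool frame: the origin (TCP) lies at the very end of the fingers, on their centre line; the grasp point (between the pads) lies 19 mm behind it; z points along the fingers, y is the direction in which the jaws open and shut (so a half turn about z gives the same grasp; the last joint's range is limited). The gripper opens to 85 mm and grips with 20 to 120 N. Pads are 22 mm wide; open, the fingers measure 114 mm over their backs; the gripper's body (76 mm by 85 mm) begins 54 mm behind the grasp point. The pads swing forward as they close: fully open they stand 13 mm farther back than shut.
Start: joints at [0.998, 0.326, -0.193, 1.052, 0, 1.437], TCP at [233.666, 497.914, 197.181] pointing down, gripper open.
Joint ranges: [-2.65, 2.65], [-0.97, 1.79], [-1.3, 1.35], [-1.93, 2.1], [-1.47, 1.37], [-3.14, 3.14]. Speed limits (rad/s): [2.57, 2.57, 3.14, 3.14, 3.14, 3.14].

### API

Orientations are given as [roll, pitch, yaw] about the fixed x, y, z axes, in that order (R = Rz(yaw) Ry(pitch) Rx(roll)).
In Python, from bench import bot, solve_ik, imaging gives the robot as it stands. Calls block until the motion is done:
- bot.move_ptp(position, orientation): joint-space move of the TCP to a pose.
- bot.movel(position, rot=None, max_speed=150, threshold=None): straight line of the TCP; rot=None keeps the orientation; max_speed is the mean speed in mm/s. With threshold (N) it stops when the force on the tool has changed by that much, and returns True; else False.
- bot.move_j(angles): joint-space move.
- bot.grip(opening, effort=None): opening from 0.0 (shut) to 1.0 (fully open); effort is the grip in N (None keeps the last); returns when the fingers have stopped.
- bot.dwell(seconds).
- solve_ik(position, orientation): joint angles nearest the present ones, or None.
- bot.get_state(): the state.
- imaging.capture(name): name is "scene" or "top"; returns the picture (400x640x3 uint8, blue, green, red); there is no depth.
- imaging.camera_model(name): a dict with "K" (3x3 intrinsics, pixels), "k1" (the pictures are not rectified: a ray, as slopes to the right and down, at radius r is drawn at 1 + k1 r^2 times it, then the intrinsics apply), "position" and "rotation" of the camera in the world. Camera axes: x right, y up, looking along -z (the intrinsics and any distortion apply to the point x, -y, -z); pixel columns grow to the right and rows downward; lengths in mm; the calibration is good to about 2 mm. A picture is of the moment at which its call begins. camera_model takes no time and is no camera call.
A pose or a line that the arm cannot do raises bot.IKError and nothing moves.
- bot.sign_off(): hands the job in, once; it reports no verdict.
The state is a dict: "t": time; "qpos": joint angles; "joint_velocities": joint speeds; "effort": joint torques, N m; "tcp_pos": TCP position; "orientation": TCP orientation; "contact_force": force on the tool from outside, world axes, zero at the start; "wrist_torque": the same for the moment, N m; "opening": opening from 0.0 (shut) to 1.0 (fully open).
Only numpy, scipy, OpenCV 4.12 (cv2) and the standard library are available. Lean on these libraries where they do the work, as an engineer would, in place of code of your own. Each camera call takes 0.05 s, during which the arm holds its last target. There are 200 camera calls.

### The job

A steel ring has been dropped under the low clear riser. Pick up the flat L-shaped bar by its handle, reach under the riser with it and drag the ring fully out on the robot's side (the riser's front), then lay the bar down flat on the table. Do not touch the ring with the fingers, and leave the square plate under the riser where it lies.

Things in the scene. Friction and masses are not known exactly. Their poses are not given: they have to be found in the camera images.
- riser: Low clear plastic shelf, fixed: top plate 100 deep (x) by 340 wide (y), underside 50 and upper face 56 above the table, on side walls with inner faces at y = +-164. Open at front (-x, robot side; edge at x = -50) and back. Two pots 34 wide, 38 tall fixed on top at x = 28, y = +-148. Origin: on the table under its centre; z up.
- bar: Loose flat dark steel L, 6 thick, 120 g. Bar 18 wide along x from -15 to 151, centred on y = 0; a lug at the far end turns to +y only: x 135 to 151, out to y = 39 (inner, dragging face at x = 135). Wooden handle block upright on the near end: 30 along x, 18 along y (grip width), centred at x = y = 0, top 65 up. Origin: under the handle's centre at the underside; z up.
- ring: The dropped part: a loose plain dark steel ring lying flat under the riser, outer diameter 36, hole 20, height 10, about 30 g. Origin: centre of its underside.
- square: Bystander: a loose plain dark steel square plate with no hole, 32 by 32, 10 high, lying under the riser beside the ring, at least 125 from it centre to centre; ring and plate may be on either side. Origin: centre of its underside.
Mind the look-alikes: they are no part of the job. Several things have the shape of the bar; the one meant has the colours described above.

How it is judged:
By the outcome, as a careful person would: the job done as asked, in the order asked, and still so for the second after the job is handed in, with the robot touching nothing.
It also fails if it takes over 48 s, if anything falls off the work surface, if the arm or the gripper's body presses on something with over 40 N, if the wrist force passes 120 N, or if a joint passes its speed limit or range.

## Working session

There is one attempt and no reset: what is moved stays moved. The work goes in short steps, each a Python script; the robot and the scene stay as the last script left them, time stands still between calls to the robot, and variables do not carry over. Pictures are saved under pics/ and viewed, about 8 in all and at most 12, crops included, and the job is handed in when it is done.

```bash
ls; mkdir -p pics
python3 - <<'E'
from bench import bot, solve_ik, imaging
import cv2
for n in ("scene","top"):
    im=imaging.capture(n); cv2.imwrite(f"pics/{n}0.png",im)
    m=imaging.camera_model(n); print(n,m)
print(bot.get_state())
E
```

```text
pics
scene {'K': array([[454.40446096,   0.        , 313.75036412],
       [  0.        , 454.40446096, 201.68107174],
       [  0.        ,   0.        ,   1.        ]]), 'k1': -0.09485067998042178, 'position': array([1235.00068414,  -97.61216131, 1182.29756865]), 'rotation': array([ 0.62310984, -0.01732777,  1.20620306])}
top {'K': array([[506.88233916,   0.        , 313.15682108],
       [  0.        , 506.88233916, 195.24145522],
       [  0.        ,   0.        ,   1.        ]]), 'k1': -0.0006252517382027002, 'position': array([  78.24013013,  213.30307458, 1707.59143272]), 'rotation': array([ 2.29052551e-01, -1.19311408e-03, -1.56009453e+00])}
{'t': 0.1, 'qpos': array([ 9.97818285e-01,  3.26846212e-01, -1.93442610e-01,  1.05200411e+00,
       -1.20715008e-06,  1.43663254e+00]), 'joint_velocities': array([ 0.00067668, -0.00279041,  0.0031844 ,  0.00080537,  0.00150407,
       -0.00078018]), 'effort': array([ 9.28045192e-04, -4.44237471e+01,  2.63039142e+01,  7.81625480e-03,
       -1.17859408e-04,  1.80411018e-05]), 'tcp_pos': array([233.34835248, 497.4388228 , 196.50866712]), 'orientation': array([-3.14010934e+00, -1.98991907e-04,  2.70277826e+00]), 'contact_force': array([-0.10680805,  0.28839928, -0.91354553]), 'wrist_torque': array([ 0.00587774,  0.06266014, -0.0209949 ]), 'opening': 1.0023689273770178}
```

View pics/scene0.png

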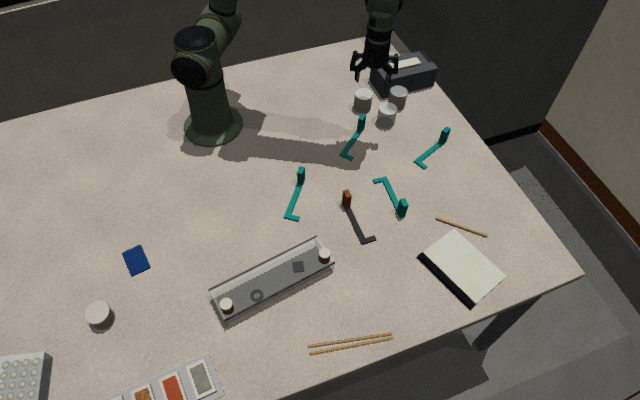

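View pics/top0.png

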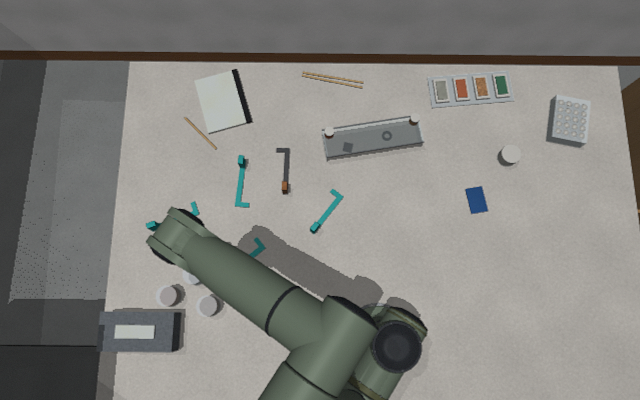

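```bash
cat > h.py <<'E'
import numpy as np, cv2
from scipy.spatial.transform import Rotation as Ro
from bench import bot, solve_ik, imaging
def ray(n,uv):
    m=imaging.camera_model(n); K=m["K"]
    d=np.array([(uv[0]-K[0,2])/K[0,0],(uv[1]-K[1,2])/K[1,1]]); s=d.copy()
    for _ in range(20): s=d/(1+m["k1"]*(s@s))
    return m["position"],Ro.from_euler("xyz",m["rotation"]).apply([s[0],-s[1],-1])
def on(n,uv,z):
    p,d=ray(n,uv); return p+d*(z-p[2])/d[2]
def proj(n,P):
    m=imaging.camera_model(n); K=m["K"]
    c=Ro.from_euler("xyz",m["rotation"]).inv().apply(np.array(P,float)-m["position"])
    s=np.array([c[0],-c[1]])/-c[2]; s=s*(1+m["k1"]*(s@s))
    return K[:2,:2]@s+K[:2,2]
def two(a,b):
    (p,d),(q,e)=ray("scene",a),ray("top",b)
    t=np.linalg.lstsq(np.c_[d,-e],q-p,rcond=None)[0]
    x,y=p+d*t[0],q+e*t[1]; return (x+y)/2,np.linalg.norm(x-y)
E
python3 - <<'E'
from h import *
t=cv2.imread("pics/top0.png"); s=cv2.imread("pics/scene0.png")
a=cv2.resize(t[105:205,265:435],None,fx=4.5,fy=4.5,interpolation=cv2.INTER_CUBIC)
cv2.imwrite("pics/topc.png",a)
b=cv2.resize(s[180:330,200:390],None,fx=4,fy=4,interpolation=cv2.INTER_CUBIC)
cv2.imwrite("pics/scc.png",b)
hsv=cv2.cvtColor(t,cv2.COLOR_BGR2HSV)
for n,im in(("top",t),("scene",s)):
    hsv=cv2.cvtColor(im,cv2.COLOR_BGR2HSV)
    for lab,mk in(("brown",cv2.inRange(hsv,(3,100,50),(18,255,220))),("dark",cv2.inRange(hsv,(0,0,20),(180,75,88)))):
        k,_,st,ce=cv2.connectedComponentsWithStats(mk)
        for i in range(1,k):
            if 15<st[i,4]<600 and 100<ce[i][1]<300 and 200<ce[i][0]<450: print(n,lab,st[i],ce[i].round(1),on(n,ce[i],6).round(1))
E
```

```text
top brown [185 118  31  31  61] [200.2 132.8] [698.2 618.6   6. ]
top brown [282 181   5   9  42] [284.  185.3] [509.2 316.8   6. ]
top dark [382 131   9   9  37] [386.2 135.3] [696.  -41.2   6. ]
top dark [343 143   9   9  65] [347.2 147. ] [650.8  97.4   6. ]
top dark [327 142  96  19 159] [377.2 149.7] [642.   -8.2   6. ]
top dark [277 148  13  46 195] [285.3 164.5] [584.1 314.1   6. ]
scene brown [344 190   7   8  45] [347.  193.6] [459.2 335.3   6. ]
scene dark [352  96  19  19 245] [361.2 105.8] [ 96.4 551.2   6. ]
scene dark [375 112  19  18 221] [384.  121.5] [201.5 595.9   6. ]
scene dark [347 139  10  16  19] [351.2 146.8] [276.3 430.5   6. ]
scene dark [339 151  15  11  26] [345.8 157.4] [315.3 393.1   6. ]
scene dark [340 200  36  45 313] [357.3 227.1] [588.5 314.2   6. ]
scene dark [395 212   6   7  16] [396.8 215.3] [591.8 449.2   6. ]
scene dark [417 253  59  57 375] [446.5 280.8] [846.3 481.7   6. ]
scene dark [228 260  41  21  47] [247.7 270. ] [613.1 -42.    6. ]
scene dark [292 261  12  12 118] [297.8 266.5] [652.5  97.1   6. ]
scene dark [209 281  18   9  22] [218.  284.9] [ 629.5 -134.1    6. ]
```

View pics/topc.png

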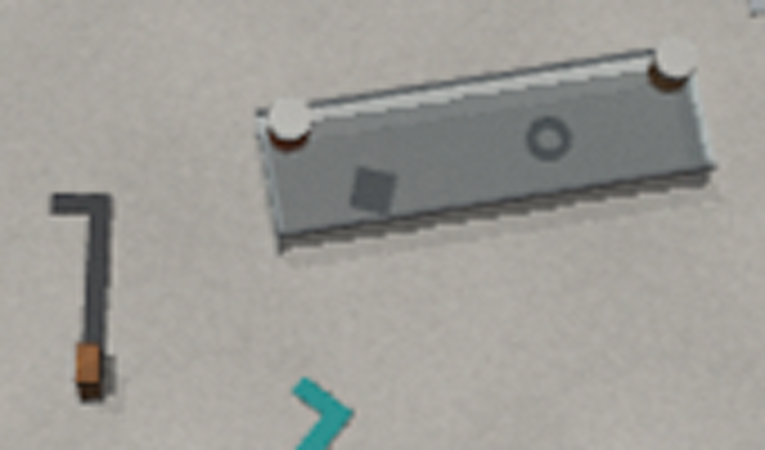

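View pics/scc.png

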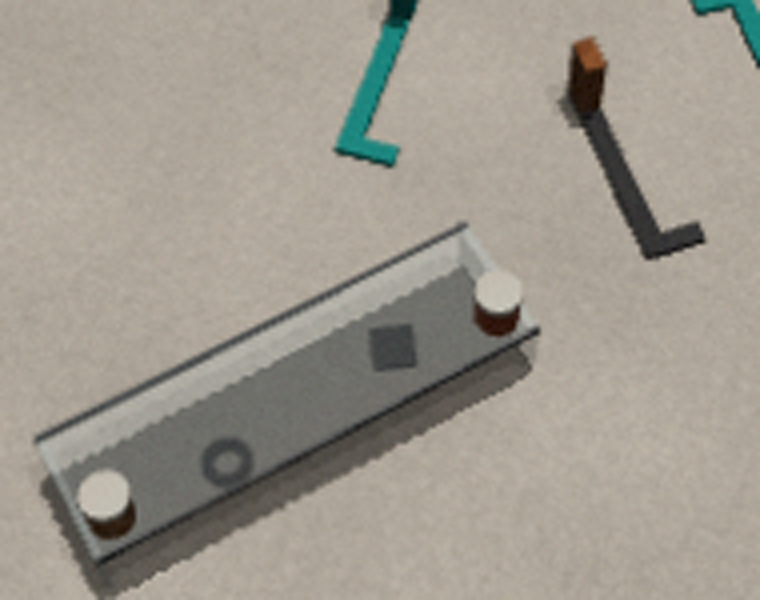

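Run:
```python
from h import *
T=lambda x,y:(x/4.5+265-.4,y/4.5+105-.4)
S=lambda x,y:(x/4+200-.4,y/4+180-.4)
pr=lambda l,*v:print(l,*[np.round(x,1) for x in v])
pr("handle top",*two(S(589,51),T(89,358)),on("scene",S(589,51),65),on("top",T(89,358),65))
pr("ring",*two(S(228,462),T(549,139)),on("scene",S(228,462),8),on("top",T(549,139),8))
pr("square",*two(S(392,347),T(373,190)),on("scene",S(392,347),8),on("top",T(373,190),8))
pr("fr-",on("scene",S(36,440),56),on("top",T(713,167),56))
pr("fr+",on("scene",S(465,226),56),on("top",T(281,236),56))
pr("bk+",on("scene",S(538,330),56),on("top",T(258,112),56))
pr("bk-",on("scene",S(100,560),56))
pr("pot+",two(S(498,291),T(290,118))); pr("pot-",two(S(104,495),T(676,58)))
# bar: outline points at z=6
for l,s,t in(("elbow outer",(651,258),(110,194)),("lug tip outer",(706,238),(51,194)),("lug tip inner",(698,223),(51,214)),("inner corner",(661,236),(88,214))):
    pr(l,on("scene",S(*s),6),on("top",T(*t),6))
for n,o in(("top",(270,100)),("scene",(300,180))):
    im=cv2.imread(f"pics/{n}0.png"); hsv=cv2.cvtColor(im,cv2.COLOR_BGR2HSV)
    m=cv2.inRange(hsv,(0,0,20),(180,80,90))
    if n=="top": rows=range(160,178)
    else: rows=range(212,232)
    L=[]
    for r in rows:
        x=np.flatnonzero(m[r,275:300] if n=="top" else m[r,335:375])+(275 if n=="top" else 335)
        if len(x): L.append(on(n,(x.mean(),r),6)[:2])
    L=np.array(L); v=np.polyfit(L[:,0],L[:,1],1); pr(n+" bar axis yaw,deg, y at x=500,600",np.degrees(np.arctan(v[0])),np.polyval(v,[500,600]))
```

```text
handle top [497.1 312.5  70.3] 1.5 [493.8 315.2  65. ] [498.2 312.1  65. ]
ring [696.  -41.7   4.8] 2.0 [697.7 -40.9   8. ] [694.6 -42.2   8. ]
square [651.6  96.6   6. ] 0.4 [652.7  96.4   8. ] [650.9  96.5   8. ]
fr- [ 660.1 -160.    56. ] [ 656.  -159.6   56. ]
fr+ [602.5 171.2  56. ] [597.4 169.6  56. ]
bk+ [699.5 188.5  56. ] [696.6 187.7  56. ]
bk- [ 757.  -141.1   56. ]Traceback (most recent call last):
  File "<stdin>", line 12, in <module>
  File "<stdin>", line 4, in <lambda>
    return _wrapfunc(a, 'round', decimals=decimals, out=out)
    return _wrapit(obj, method, *args, **kwds)
    conv = _array_converter(obj)
ValueError: setting an array element with a sequence. The requested array has an inhomogeneous shape after 1 dimensions. The detected shape was (2,) + inhomogeneous part.
```

Run:
```python
from h import *
T=lambda x,y:(x/4.5+265-.4,y/4.5+105-.4)
S=lambda x,y:(x/4+200-.4,y/4+180-.4)
pr=lambda l,*v:print(l,*[np.round(x,1) for x in v])
for l,a,b in(("pot+",S(498,291),T(290,118)),("pot-",S(104,495),T(676,58))): pr(l,*two(a,b))
for l,s,t in(("elbow outer",(651,258),(110,194)),("lug tip outer",(706,238),(51,194)),("lug tip inner",(698,223),(51,214)),("inner corner",(661,236),(88,214))):
    pr(l,on("scene",S(*s),6),on("top",T(*t),6))
for n in("top","scene"):
    im=cv2.imread(f"pics/{n}0.png"); m=cv2.inRange(cv2.cvtColor(im,cv2.COLOR_BGR2HSV),(0,0,20),(180,80,90))
    rows,c0,c1=(range(156,179),275,300) if n=="top" else (range(212,232),335,375)
    L=[]
    for r in rows:
        x=np.flatnonzero(m[r,c0:c1])+c0
        if len(x): L.append(on(n,(x.mean(),r),6)[:2])
    L=np.array(L); v=np.polyfit(L[:,0],L[:,1],1); pr(n+" yaw, y@500,600",np.degrees(np.arctan(v[0])),np.polyval(v,[500,600]))
for y in(0,np.pi):
    for p,a in (((497,312,23),0),((486,-144,23),.17),((600,-110,23),.17)): print(y,p,solve_ik(p,[np.pi,0,y+a]))
```

```text
pot+ [678.9 164.7  91.7] 1.0
pot- [ 730.2 -126.6   91. ] 0.9
elbow outer [649.1 303.9   6. ] [646.  302.3   6. ]
lug tip outer [647.7 350.3   6. ] [645.5 348.5   6. ]
lug tip inner [633.6 350.3   6. ] [629.1 348.1   6. ]
inner corner [634.2 319.    6. ] [629.4 319.2   6. ]
top yaw, y@500,600 -2.0 [314.3 310.8]
scene yaw, y@500,600 -1.4 [312.5 310. ]
0 (497, 312, 23) [ 0.4348325   0.55900886 -0.31276044  0.69902703  0.         -2.70676015]
0 (486, -144, 23) [-0.43377127  0.44023417 -0.53020104  0.60036112  0.          2.53782139]
0 (600, -110, 23) [-0.30227019  0.59447468 -0.24560364  0.730718    0.          2.66932246]
3.141592653589793 (497, 312, 23) [ 0.4348325   0.55900886 -0.31276044  0.69902703  0.          0.4348325 ]
3.141592653589793 (486, -144, 23) [-0.43377127  0.44023417 -0.53020104  0.60036112  0.         -0.60377127]
3.141592653589793 (600, -110, 23) [-0.30227019  0.59447468 -0.24560364  0.730718    0.         -0.47227019]
```

```bash
cat >> h.py <<'E'
RC=np.array([677,14]);RY=np.radians(9.95)
RX=np.array([[np.cos(RY),-np.sin(RY)],[np.sin(RY),np.cos(RY)]])
r2w=lambda x,y,z:np.r_[RC+RX@[x,y],z]
w2r=lambda p:RX.T@(np.array(p[:2])-RC)
st=lambda l:(lambda s:print(l,round(s["t"],2),s["tcp_pos"].round(1),s["orientation"].round(3),s["contact_force"].round(1),round(s["opening"],3)))(bot.get_state())
E
python3 - <<'E'
from h import *
o=[np.pi,0,np.pi-np.radians(1.8)]
bot.grip(0.6,60)
bot.move_ptp([496.5,313.5,125],o); st("above")
bot.movel([496.5,313.5,24],max_speed=80,threshold=8); st("down")
bot.grip(0.0,80); st("grip")
bot.movel([496.5,313.5,84],max_speed=80); st("lift")
cv2.imwrite("pics/l.png",imaging.capture("scene")[150:290,280:440])
im=cv2.imread("pics/l.png"); cv2.imwrite("pics/l4.png",cv2.resize(im,None,fx=4,fy=4,interpolation=cv2.INTER_CUBIC))
E
```

```text
above 1.78 [496.1 314.2 125.3] [ 3.141 -0.     3.111] [-0.3 -0.3  0.2] 0.6
down 3.2 [497.  313.7  24.6] [3.141e+00 1.000e-03 3.110e+00] [ 0.4 -0.5 -0.3] 0.601
grip 3.62 [496.8 313.7  24.7] [3.141e+00 1.000e-03 3.110e+00] [-1.1 -0.1  5.8] 0.181
lift 4.53 [496.1 313.3  83.5] [-3.141e+00 -1.000e-03  3.110e+00] [-0.2  0.1 -1.1] 0.171
```

View pics/l4.png

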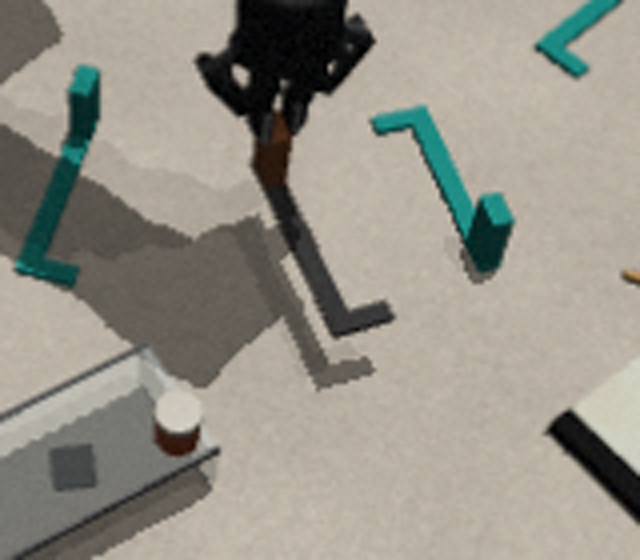

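Run:
```python
from h import *
S=lambda x,y:(x/4+280-.4,y/4+150-.4)
for l,p in(("elbow",(335,335)),("tip",(395,318))): print(l,on("scene",S(*p),66).round(1))
ring=w2r([696,-41.7]);sq=w2r([651.5,96.5]);print(ring,sq)
o=[np.pi,0,np.pi+RY]; y0=ring[1]-66
bot.movel([496,313,140],max_speed=120)
bot.move_ptp(r2w(-228,y0,140),o); st("over")
bot.movel(r2w(-228,y0,60),max_speed=100)
bot.movel(r2w(-228,y0,26.5),max_speed=50,threshold=6); st("down")
cv2.imwrite("pics/f.png",cv2.resize(imaging.capture("scene")[150:320,190:350],None,fx=3.5,fy=3.5,interpolation=cv2.INTER_CUBIC))
```

```text
elbow [647.2 301.   66. ]
tip [649.2 348.2  66. ]
[  9.08988852 -58.14519694] [-10.86138418  85.66522243]
over 6.88 [ 474.1 -147.   139.9] [ 3.141  0.    -2.967] [ 0.4 -0.1 -1. ] 0.177
down 8.64 [ 474.  -147.7   26.5] [-3.142  0.    -2.968] [-0.2 -0.2 -1. ] 0.176
```

View pics/f.png

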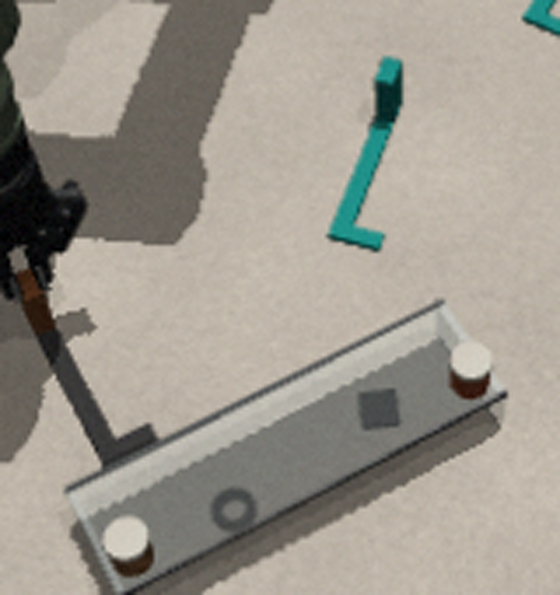

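Run:
```python
from h import *
y0=-58.1-66
print(bot.movel(r2w(-98,y0,26.5),max_speed=70,threshold=8)); st("in")
cv2.imwrite("pics/g.png",cv2.resize(imaging.capture("scene")[210:320,190:350],None,fx=4,fy=4,interpolation=cv2.INTER_CUBIC))
```

```text
False
in 10.7 [ 601.6 -125.2   26.5] [ 3.142 -0.    -2.968] [-0.7  0.7 -1. ] 0.174
```

View pics/g.png

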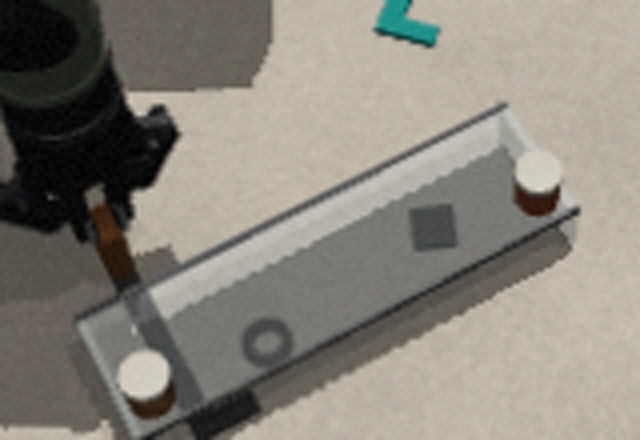

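Run:
```python
from h import *
y1=-58.1-29
print(bot.movel(r2w(-98,y1,26.5),max_speed=50,threshold=8)); st("side")
print(bot.movel(r2w(-150,y1,26.0),max_speed=50,threshold=15)); st("half")
cv2.imwrite("pics/k.png",cv2.resize(imaging.capture("scene")[210:320,190:350],None,fx=4,fy=4,interpolation=cv2.INTER_CUBIC))
```

```text
False
side 11.64 [595.7 -88.9  26.6] [-3.141  0.    -2.968] [-0.4 -0.6 -0.8] 0.172
False
half 12.83 [544.6 -97.7  26. ] [-3.141  0.    -2.968] [-0.  -0.6 -1.6] 0.175
```

View pics/k.png

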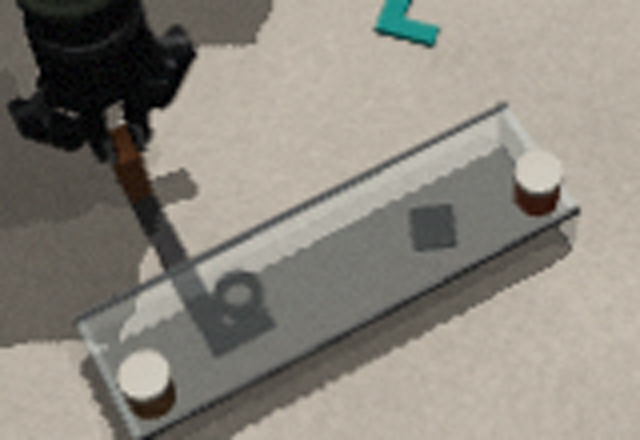

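Run:
```python
from h import *
y1=-58.1-29
print(bot.movel(r2w(-232,y1,26.0),max_speed=50,threshold=15)); st("out")
print(bot.movel(r2w(-232,y1,24.2),max_speed=15,threshold=4)); st("low")
bot.grip(0.6); st("open")
bot.movel(r2w(-232,y1,130),max_speed=80)
bot.move_ptp([300,-330,250],[np.pi,0,np.pi+RY]); st("away")
a=imaging.capture("scene"); b=imaging.capture("top")
cv2.imwrite("pics/z.png",np.hstack([cv2.resize(a[150:320,170:350],None,fx=2.2,fy=2.2),cv2.resize(b[100:270,310:480],None,fx=2.2,fy=2.2)]))
```

```text
False
out 14.68 [ 463.7 -111.9   26. ] [-3.142  0.    -2.968] [ 0.3  0.9 -1.2] 0.173
True
low 14.88 [ 464.  -112.    24.7] [-3.141e+00  1.000e-03 -2.968e+00] [0.2 1.2 4.9] 0.175
open 15.32 [ 463.  -111.8   23.9] [ 3.141e+00 -1.000e-03 -2.968e+00] [-0.4 -0.2  0.3] 0.602
away 17.94 [ 300.3 -329.2  249.4] [ 3.14   0.    -2.967] [-0.8 -0.6 -0.1] 0.6
```

View pics/z.png

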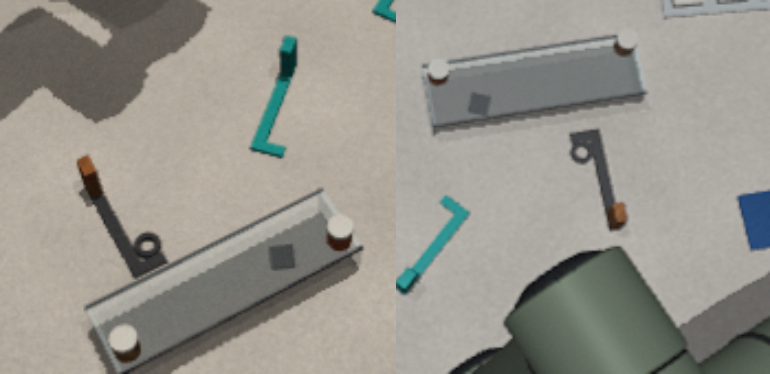

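Run:
```python
from h import *
for l,s,t in(("ring",(147,244),(581,152)),("sq",(282,257),(479,103))):
    P,e=two((s[0]/2.2+170,s[1]/2.2+150),((t[0]-396)/2.2+310,t[1]/2.2+100)); print(l,P.round(1),round(e,1),"riser",w2r(P).round(1))
bot.sign_off()
```

```text
ring [572.5 -64.9   4.4] 2.6 riser [-116.6  -59.6]
sq [652.6  96.7   4.3] 2.8 riser [-9.8 85.7]
the job is handed in; nothing more can be done
```

The ring is fully out on the robot's side of the riser, the bar lies flat on the table, and I handed the job in at about 18 s, against the 48 s limit.

I gripped the dark bar by its wooden handle and slid it in beside the ring. I then moved the lug in behind the ring, dragged it straight out, lowered the bar, let go and moved the arm clear.

**Last checks (two camera views, taken before handing in):**
- **Ring:** its centre is about 117 mm in front of the riser's centre. Its far edge is therefore about 49 mm clear of the front edge, and it measured 4.4 mm high, which fits lying flat.
- **Square plate:** it measured at riser (-9.8, 85.7) against (-10.9, 85.7) at the start, so it has not moved within measuring error.
- **Bar:** the pictures show it flat and clear of the riser, with the handle upright and the ring still in the lug's corner. It was lowered to a light contact of about 5 N before release.
- **Fingers:** they held only the handle, more than 100 mm from the ring.

**Disagreements:** no check failed. The two cameras differed by 1 to 5 mm on single points, such as the handle top and the riser corners. The two lines of sight to the ring and to the plate missed each other by 2.6 and 2.8 mm in the last check.

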